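Put the press bar away behind its keeper post

ROBOT

A 6-joint arm with a two-finger parallel gripper is mounted at the origin on the work surface. World frame = base frame: x ahead of the robot, y to its left, z up, the work surface at z = 0. Lengths are in mm, angles in rad, forces in N, time in s.
With the tool pointing down it reaches from about 400 to 925 mm from the base axis. Payload 12.5 kg.
Tool frame: the origin (TCP) lies midway between the tips of the shut fingers; the grasp point (between the pads) lies 19 mm behind it (env.tcp_to_grasp is the distance from the TCP to the grasp point, in mm); z points along the fingers, y is the line along which they close (so a half turn about z gives the same grasp; the last joint's range is limited). The gripper opens to 95 mm and grips with 3 to 60 N. Pads are 20 mm wide; open, the fingers measure 119 mm over their backs; the gripper's body (75 mm by 180 mm) begins 59 mm behind the grasp point.
Start: joints at [-1.45, 0.491, 1.559, -0, 1.092, -0.106], TCP at [140.56, -609.007, 214.661] pointing down, gripper open.
Joint ranges: [-3.1, 3.1], [-0.84, 2.19], [0.05, 2.79], [-1.13, 4.28], [0.06, 2.93], [-2.69, 2.69]. Speed limits (rad/s): [2.22, 2.22, 2.79, 3.14, 3.14, 3.14].

INTERFACE

Orientations are given as [roll, pitch, yaw] about the fixed x, y, z axes, in that order (R = Rz(yaw) Ry(pitch) Rx(roll)).
In Python, from cell import env gives the robot as it stands. The module is installed in compiled form; this text tells all that it offers.
- The arm moves only by the tool step_arm, never from a script. Its argument "plan" is a list that holds one entry, the list of rows, each a list of 5 numbers: the shift along the tool's x, y, z in mm, then the turn about the tool's z in degrees, then the opening, from -1 (shut) to 1 (fully open). A call has 1 to 8 rows; each row is the pose to reach, as a shift and turn from the pose commanded when the call began, along the tool's axes at that moment; what a row does not reach only later rows make up. A row lasts 1/12 s, in which the tool goes at most 41.7 mm and 7.16 degrees, less where a joint would pass 70% of its speed; a pose out of reach is approached as far as the arm can. A call with a gripper value outside its range is refused whole. The fingers move at their own pace and stop on an object; the grip force is fixed at half the most. Time passes only in rows, so rows that repeat a pose let the fingers close. It gives the time, the measured TCP pose, the force, the opening and the grip force at its end, in the units of the state.
- env.state(): the state, without advancing time (a new reading comes with each control period).
- env.read_camera(name): name is "scene" or "top" or "wrist"; returns the picture (400x640x3 uint8, blue, green, red); there is no depth.
- env.get_calibration(name): a dict with "K" (3x3 intrinsics, pixels), "extrinsics" (4x4, takes a point from world to camera coordinates). Camera axes: x right, y up, looking along -z (the intrinsics and any distortion apply to the point x, -y, -z); pixel columns grow to the right and rows downward; lengths in mm; the calibration is good to about 2 mm. A picture is of the moment at which its call begins: read the wrist's pose just before it. get_calibration takes no time and is no camera call; for the wrist camera it gives the pose at the moment of the call.
- env.job_done(): hands the job in; it is judged then, once.
The state is a dict: "t": time; "joints": joint angles; "qvel": joint speeds; "tau": joint torques, N m; "eef_pos": TCP position; "tcp_rot": TCP orientation; "ft_force": force on the tool from outside, world axes, zero at the start; "moment": the same for the moment, N m; "opening": opening from 0.0 (shut) to 1.0 (fully open); "grip_force": force on a finger pad.
Only numpy, scipy, OpenCV 4.12 (cv2) and the standard library are available. Lean on these libraries where they do the work, as an engineer would, in place of code of your own. Each camera call takes 0.05 s, during which the arm holds its last target. There are 200 camera calls.

TASK

On the wheel-straightening bench, put the loose square bar away in the low steel bay by pushing it with the fingertips: angle one end in past the yellow post, then push the other end round until the whole bar lies fully home along the back wall of the bay, behind the post. The bar stays flat on the bench all the time, never picked up or tipped, and everything else on the bench stays where it is.

Things in the scene. Friction and masses are not known exactly. Their poses are not given: they have to be found in the camera images.
- bar: loose square bar, bare aluminium with blue ends, 240 mm long, 25 mm wide, 25 mm high, 0.3 to 0.65 kg, lying flat on the bench in front of the bay at some angle. Origin: centre of its underside; y axis along its length, z up. It slides with friction and stops when no longer pushed; both ends are alike
- bar_end_a (a point): centre of the bar's end face at its +y end, 12.5 mm above the underside, 120 mm from the middle
- bar_end_b (a point): centre of the bar's end face at its -y end, 12.5 mm above the underside, 120 mm from the middle
- bay: fixed low bay of dark steel: a back wall and two side walls, 40 mm high, 5 mm thick, its floor flush with the bench, open at the mouth, which faces the robot. Inside 300 mm long (its y from -150 to +150 mm) and 65 mm deep (its x from 0 at the mouth to +65 mm at the back wall). Origin: middle of the mouth line, at bench height; x into the bay, y to the left seen from the robot
- post: fixed upright yellow post, 24 mm in diameter, 45 mm high, just outside the mouth: its axis at bay x = -12 mm and bay y = +82 or -82 mm (the side changes between starts). Origin: centre of its foot. The gap from it to the side wall farther away is 220 mm, so the 240 mm bar cannot enter broadside: one end must go in behind the post first
- socket: bystander: loose upright steel wheel socket, 32 mm in diameter, 38 mm high, beside the bay's left side wall (bay y about +205 mm). Origin: centre of its underside
- lug_nut: bystander: loose brass-coloured wheel nut standing on its flat, 25 mm across, 30 mm high, beside the bay's right side wall (bay y about -205 mm). Origin: centre of its underside
- weight_tray: bystander: loose blue plastic tray with compartments, 90 x 130 x 30 mm, near the robot on its left. Origin: centre of its underside
- wrench: bystander: loose steel wrench, 190 mm long, lying near the robot on its right. Origin: on its underside
- mallet: bystander: loose mallet with a white head, 270 mm long, lying at the left. Origin: on its underside
- grease_tin: bystander: loose upright green grease tin, 70 mm in diameter, 65 mm high, at the right. Origin: centre of its underside
- nut_bowl: bystander: loose steel bowl, 90 mm in diameter, 45 mm high, at the left. Origin: centre of its underside

How it is judged (in metres and radians):
On the way:
1. one end of the bar is inside the mouth of the bay while the other end is still outside (((x of bar_end_a in the frame of bay above 0 m and x of bar_end_b in the frame of bay below -0.02 m) or (x of bar_end_b in the frame of bay above 0 m and x of bar_end_a in the frame of bay below -0.02 m))), for 0.2 s.
At the end, for the whole second after the job is handed in: The bar lies flat and still inside the bay, behind the post, both its ends between the side walls and its whole length within 12 mm of touching the back wall (x of each of bar_end_a, bar_end_b in the frame of bay above 0.0405 m and y of bar_end_a in the frame of bay between -0.152 and 0.152 m and y of bar_end_b in the frame of bay between -0.152 and 0.152 m and height (world z) of bar below 0.005 m and angle between bar's own z axis and vertical below 0.05 rad and linear speed of bar below 0.01 m/s).
It fails at once if the bar is lifted or tipped off the bench (height (world z) of bar above 0.012 m or angle between bar's own z axis and vertical above 0.15 rad).
It fails at once if any of the other loose things on the bench is moved by more than 20 mm (distance of any of socket, lug_nut, weight_tray, wrench, mallet, grease_tin, nut_bowl from where it was at the start of the episode above 0.02 m).
It also fails if it takes over 72 s, if anything falls off the work surface, if the arm or the gripper's body presses on something with over 40 N, if the wrist force passes 120 N, or if a joint passes its speed limit or range.

## Working session

There is one attempt and no reset: what is moved stays moved. The work goes in short steps, Python scripts to look and compute and a tool call to move; the robot and the scene stay as the last step left them, time stands still between calls to the robot, and variables do not carry over. Pictures are saved under pics/ and viewed, at most 10 in all, crops included, and the job is handed in when it is done.

Besides the shell and the picture viewer there is one more tool, called as a command line: name --argument value ..., lists and objects as JSON in quotes. step_arm: Moves the arm, as the interface text tells. Its arguments: {"type":"object","properties":{"plan":{"type":"array"}},"required":["plan"]}

```bash
mkdir -p pics
python3 - <<'E'
from cell import env
import cv2
s=env.state();print({k:s[k] for k in('t','eef_pos','tcp_rot','ft_force','opening')})
for n in('top','scene'):
    im=env.read_camera(n);cv2.imwrite(f'pics/{n}0.png',im)
    c=env.get_calibration(n);print(n,c)
E
```

```text
{'t': 0.0, 'eef_pos': array([ 140.53616989, -608.74774628,  214.06998085]), 'tcp_rot': array([-3.14051782e+00, -1.05712616e-04,  2.26837859e-01]), 'ft_force': array([-0.21719938,  0.08048189,  0.70294265]), 'opening': 1.000996067314024}
top {'K': array([[449.67946696,   0.        , 314.13759753],
       [  0.        , 449.67946696, 197.19706947],
       [  0.        ,   0.        ,   1.        ]]), 'extrinsics': array([[-2.27574477e-02, -9.99707445e-01,  8.19288601e-03,
         3.64748192e+00],
       [ 9.88868289e-01, -2.13038625e-02,  1.47260490e-01,
        -5.04158559e+02],
       [-1.47042868e-01,  1.14529581e-02,  9.89063812e-01,
        -1.42722027e+03],
       [ 0.00000000e+00,  0.00000000e+00,  0.00000000e+00,
         1.00000000e+00]])}
scene {'K': array([[514.9452825 ,   0.        , 323.24626352],
       [  0.        , 514.9452825 , 192.61922709],
       [  0.        ,   0.        ,   1.        ]]), 'extrinsics': array([[ 2.24445514e-01,  9.74390866e-01, -1.36620294e-02,
        -1.18589965e+02],
       [-7.67505437e-01,  1.85394630e-01,  6.13648299e-01,
         3.36296682e+02],
       [ 6.00466165e-01, -1.27244926e-01,  7.89461281e-01,
        -1.61720082e+03],
       [ 0.00000000e+00,  0.00000000e+00,  0.00000000e+00,
         1.00000000e+00]])}
```

View pics/top0.png

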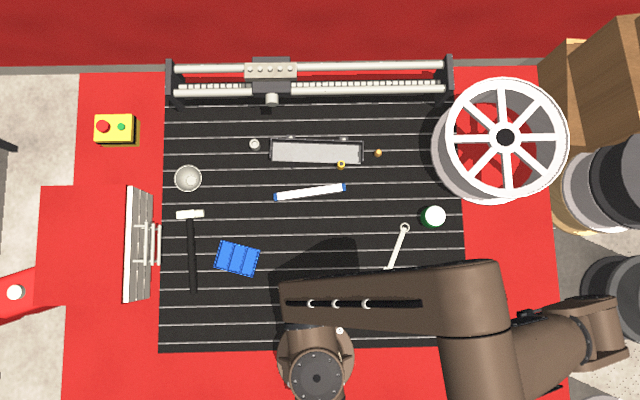

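The top picture shows the bay at about (316,151), the post at (341,164) on the bay's right (−y), and the bar from (275,196) to (345,187). The socket is at (254,144) and the nut at (378,153). Next I'll measure these.

```bash
cat > h.py <<'E'
import numpy as np, cv2
from cell import env
def ray(n,uv,z):
    c=env.get_calibration(n);E=c['extrinsics'];R=E[:3,:3];o=-R.T@E[:3,3]
    p=np.linalg.inv(c['K'])@[uv[0],uv[1],1.];d=R.T@(p*[1,-1,-1]);return o+d*(z-o[2])/d[2]
def blobs(n,im,lo,hi,box,amin=4):
    m=cv2.inRange(cv2.cvtColor(im,cv2.COLOR_BGR2HSV),lo,hi);k=np.zeros_like(m);x0,y0,x1,y1=box;k[y0:y1,x0:x1]=m[y0:y1,x0:x1]
    N,l,s,c=cv2.connectedComponentsWithStats(k);return [(s[i,4],c[i]) for i in range(1,N) if s[i,4]>=amin],k
E
python3 - <<'E'
from h import *
im=cv2.imread('pics/top0.png');box=(230,120,400,215)
b,_=blobs('top',im,(100,120,60),(130,255,255),box)
for a,c in b: print('blue',a,c,ray('top',c,20))
b,_=blobs('top',im,(18,120,80),(35,255,255),box)
for a,c in b: print('yel',a,c,ray('top',c,35))
b,k=blobs('top',im,(0,0,200),(180,60,255),(265,170,350,210),50)
r=cv2.minAreaRect(cv2.findNonZero(k));print('bar',r,[ray('top',p,25) for p in cv2.boxPoints(r)])
b,k=blobs('top',im,(0,0,110),(180,60,215),(268,138,364,166),200)
print([(a,c) for a,c in b]);r=cv2.minAreaRect(cv2.findNonZero(k));print('floor',r,[ray('top',p,0) for p in cv2.boxPoints(r)])
c1=cv2.resize(im[125:210,240:400],None,fx=5,fy=5,interpolation=cv2.INTER_CUBIC)
cv2.imwrite('pics/c1.png',c1)
E
```

```text
blue 24 [343.70833333 186.91666667] [ 538.96369278 -106.32939053   20.        ]
blue 27 [274.44444444 196.77777778] [510.90118015 122.96188953  20.        ]
yel 48 [340.29166667 165.33333333] [608.83181798 -96.21634053  35.        ]
bar ((306.49652099609375, 192.34890747070312), (17.2278995513916, 82.62882232666016), 88.66777801513672) [array([551.06418327, 153.29585704,  25.        ]), array([ 551.69855423, -119.2395883 ,   25.        ]), array([ 494.24845137, -118.61793528,   25.        ]), array([493.74134301, 152.36783154,  25.        ])]
[(np.int32(290), array([316.49655172, 152.01034483]))]
floor ((315.5, 151.0), (26.0, 95.0), 90.0) [array([716.7545491 , 144.45632839,   0.        ]), array([ 710.14553614, -179.21810315,    0.        ]), array([ 619.54885886, -175.7034204 ,    0.        ]), array([626.26056134, 145.14986775,   0.        ])]
```

View pics/c1.png

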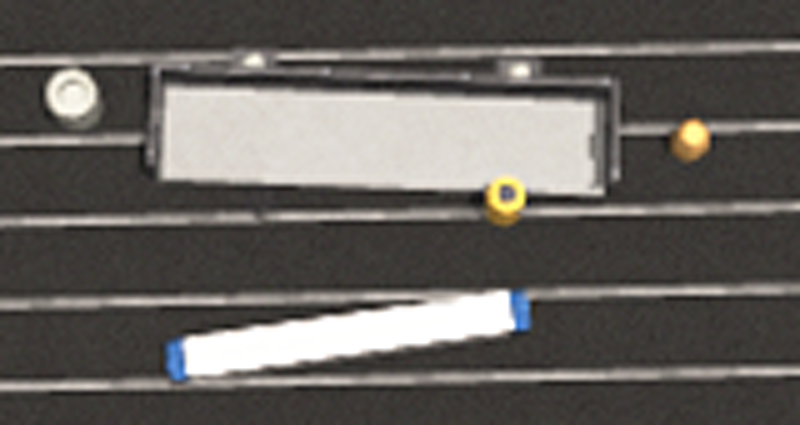

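View pics/scene0.png

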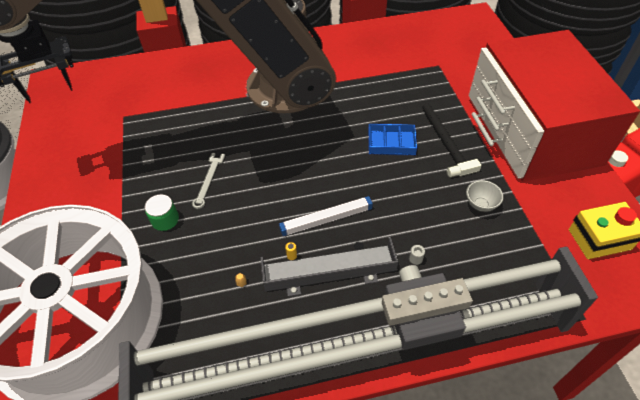

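The crop shows the mouth corners near crop pixels (160,180) and (605,193), the post top at (506,193), and the bar ends at (176,359) and (521,311). The scene view agrees with this layout: the post is on the −y side and the bar is turned anticlockwise.

```bash
cat >> h.py <<'E'
def cr(x,y): return (240+(x+.5)/5-.5,125+(y+.5)/5-.5)
E
python3 - <<'E'
from h import *
P=lambda x,y,z:ray('top',cr(x,y),z)[:2]
q=dict(mL=P(160,180,0),mR=P(605,193,0),bL=P(166,86,0),bR=P(603,100,0),post=P(506,192,45),eL=P(176,357,25),eR=P(521,309,25),
 tLf=P(152,150,40),tLb=P(155,68,40),tRb=P(617,82,40),tRf=P(615,165,40),sock=P(70,90,38),nut=P(692,132,30))
for k,v in q.items(): print(k,v.round(1))
n=np.linalg.norm
print('lens',n(q['mL']-q['mR']),n(q['eL']-q['eR']),n(q['mL']-q['bL']),n(q['tLb']-q['tRb']))
d=q['tLb']-q['tRb'];print('bay yaw deg',np.degrees(np.arctan2(-d[0],d[1])))
d=q['mL']-q['mR'];print('bay yaw deg',np.degrees(np.arctan2(-d[0],d[1])))
d=q['eL']-q['eR'];print('bar',np.degrees(np.arctan2(-d[0],d[1])), (q['eL']+q['eR'])/2)
im=cv2.imread('pics/top0.png')
hsv=cv2.cvtColor(im,cv2.COLOR_BGR2HSV)
# scene view check
s=cv2.imread('pics/scene0.png');hs=(100,120,60),(130,255,255)
for a,c in blobs('scene',s,*hs,(270,190,380,240))[0]: print('sc blue',a,ray('scene',c,16))
for a,c in blobs('scene',s,(18,120,80),(35,255,255),(230,235,310,290))[0]: print('sc yel',a,c,ray('scene',c,25))
E
```

```text
mL [637.8 132.9]
mR [ 622.5 -167.7]
bL [703.1 128.3]
bR [ 687.2 -168.8]
post [614.4 -97.4]
eL [512.7 121.4]
eR [ 539.8 -106.3]
tLf [648.7 134.7]
tLb [704.4 132.2]
tRb [ 688.6 -173.7]
tRf [ 632.2 -170.2]
sock [691.1 188.8]
nut [ 656.  -223.6]
lens 300.98431094319295 229.28691839798134 65.5096004637069 306.3727510659481
bay yaw deg -2.960456741436179
bay yaw deg -2.9078272905494202
bar 6.795598261791185 [526.26618949   7.54438416]
sc blue 46 [511.67232391 123.80599201  16.        ]
sc blue 61 [ 540.46865466 -106.01529971   16.        ]
sc yel 165 [290.75151515 250.94545455] [613.95377149 -98.13452235  25.        ]
sc yel 64 [240.078125 279.421875] [ 661.29258218 -224.50003116   25.        ]
```

step_arm --plan '[[[498, -365, 0, 6.2, -1], [498, -365, 0, 6.2, -1], [498, -365, 0, 6.2, -1], [498, -365, 0, 6.2, -1], [498, -365, 0, 6.2, -1], [498, -365, 0, 6.2, -1], [498, -365, 0, 6.2, -1], [498, -365, 0, 6.2, -1]]]'

```text
t: 0.77
eef_pos: [359.1, -354.8, 214.6]
tcp_rot: [-3.142, 0.0, 0.118]
ft_force: [0.9, -0.5, -0.8]
opening: 0.492
grip_force: 0.0
```

step_arm --plan '[[[200, -180, 0, 0, -1], [200, -180, 0, 0, -1], [200, -180, 0, 0, -1], [200, -180, 0, 0, -1], [200, -180, 0, 0, -1], [200, -180, 0, 0, -1], [200, -180, 0, 0, -1], [200, -180, 0, 0, -1]]]'

```text
t: 1.43
eef_pos: [537.5, -151.1, 214.2]
tcp_rot: [-3.141, 0.0, 0.122]
ft_force: [-0.5, -0.0, -0.3]
opening: 0.007
grip_force: 0.0
```

step_arm --plan '[[[7, 0, 206, 0, -1], [7, 0, 206, 0, -1], [7, 0, 206, 0, -1], [7, 0, 206, 0, -1], [7, 0, 206, 0, -1], [7, 0, 206, 0, -1], [7, 0, 206, 0, -1], [7, 0, 206, 0, -1]]]'

```text
t: 2.1
eef_pos: [542.5, -153.8, 9.6]
tcp_rot: [3.141, -0.0, 0.118]
ft_force: [-0.9, 0.7, -0.2]
opening: 0.004
grip_force: 0.0
```

Run:
```python
from h import *
s=env.state();print(s['eef_pos'],s['tcp_rot'],s['ft_force'])
im=env.read_camera('top');cv2.imwrite('pics/t1.png',im)
a=cv2.resize(im[105:225,240:400],None,fx=4,fy=4,interpolation=cv2.INTER_CUBIC);cv2.imwrite('pics/c2.png',a)
for n in('top','scene'):
    im=env.read_camera(n);box=(230,120,400,215) if n=='top' else (250,150,420,280)
    for a,c in blobs(n,im,(100,120,60),(130,255,255),box)[0]: print(n,a,c,ray(n,c,20 if n=='top' else 16))
```

```text
[ 542.51346123 -153.79013545    9.630161  ] [ 3.14133576e+00 -2.15875487e-04  1.18246024e-01] [-0.86056307  0.70734082 -0.20899731]
scene 233 [392.72532189 151.93991416] [361.81723736 234.82876806  16.        ]
scene 46 [369.10869565 202.06521739] [512.26977681 123.92137533  16.        ]
scene 57 [282.31578947 228.63157895] [ 540.76330157 -105.93454418   16.        ]
```

View pics/c2.png

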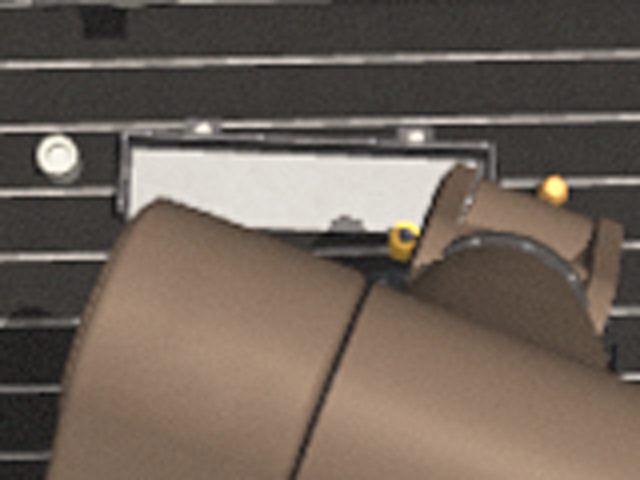

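The top camera is now mostly blocked by the arm: the post shows at (403,240) and the bar is hidden. The scene camera still sees both blue ends, so I'll track with that. Next I'll push the bar axially to the left, about 40 mm.

step_arm --plan '[[[3, -14, 2, 0, -1], [3, -24, 2, 0, -1], [3, -32, 2, 0, -1], [3, -40, 2, 0, -1], [3, -48, 2, 0, -1], [3, -56, 2, 0, -1], [3, -64, 2, 0, -1], [3, -70, 2, 0, -1]]]'

```text
t: 2.92
eef_pos: [537.6, -82.9, 7.1]
tcp_rot: [3.141, -0.001, 0.119]
ft_force: [0.9, -5.8, 4.7]
opening: 0.006
grip_force: 3.2
```

```bash
cat >> h.py <<'E'
B0=np.array([630.2,-17.4]);ps=np.radians(-2.93);X=np.array([np.cos(ps),np.sin(ps)]);Y=np.array([-np.sin(ps),np.cos(ps)])
def bay(p): d=np.asarray(p)[:2]-B0;return np.array([d@X,d@Y])
def look(n='scene',save=None):
    s=env.state();print('t',round(s['t'],2),'tcp',s['eef_pos'].round(1),'bay',bay(s['eef_pos']).round(1),'yaw',round(np.degrees(s['tcp_rot'][2]),2),'f',s['ft_force'].round(1))
    im=env.read_camera(n)
    if save: cv2.imwrite(save,im)
    box=(230,100,400,240) if n=='top' else (200,165,450,290)
    e=[]
    for a,c in blobs(n,im,(100,120,60),(130,255,255),box,8)[0]:
        p=ray(n,c,20 if n=='top' else 16);print(' blue',a,c.round(1),'w',p[:2].round(1),'bay',bay(p).round(1));e.append(bay(p))
    if len(e)==2:
        e.sort(key=lambda v:-v[1]);d=e[1]-e[0];print(' theta',np.degrees(np.arctan2(d[0],-d[1])).round(1),'c',((e[0]+e[1])/2).round(1),'len',np.linalg.norm(d).round(1))
    return im
E
python3 -c "
from h import *
look()"
```

```text
t 2.92 tcp [537.6 -82.9   7.1] bay [-89.1 -70.2] yaw 6.82 f [ 0.9 -5.8  4.7]
 blue 48 [382.4 198.6] w [509.5 160.1] bay [-129.7  171.1]
 blue 37 [297.4 226.2] w [542.3 -68.5] bay [-85.2 -55.6]
 theta 11.1 c [-107.4   57.8] len 231.0
```

step_arm --plan '[[[0, 15, 0, 0, -1], [-20, 18, 0, 0, -1], [-36, 15, 0, 0, -1], [-36, -12, 0, 0, -1], [-36, -27, 0, 0, -1], [-36, -27, 0, 0, -1]]]'

```text
t: 3.47
eef_pos: [497.0, -58.7, 6.5]
tcp_rot: [-3.141, 0.002, 0.12]
ft_force: [1.1, -0.7, -0.1]
opening: 0.006
grip_force: 0.0
```

step_arm --plan '[[[9, 0, 0, 0, -1], [15, 0, 0, -2, -1], [26, 1, 0, -6, -1], [38, 1, 0, -10, -1], [51, 0, 0, -15, -1], [64, -2, 0, -20, -1], [76, -5, 0, -25, -1], [83, -8, 0, -28, -1]]]'

```text
t: 4.13
eef_pos: [581.6, -43.8, 6.6]
tcp_rot: [3.141, -0.0, 0.612]
ft_force: [-2.1, -2.4, 1.7]
opening: 0.001
grip_force: 1.2
```

```bash
python3 -c "
from h import *
im=look()
cv2.imwrite('pics/s3.png',cv2.resize(im[150:300,220:440],None,fx=3,fy=3))"
```

```text
t 4.13 tcp [581.6 -43.8   6.6] bay [-47.2 -28.8] yaw 35.04 f [-2.1 -2.4  1.7]
 blue 39 [376.2 189.7] w [477.9 153. ] bay [-160.8  162.4]
 blue 79 [314.1 247. ] w [610.6 -41.2] bay [-18.3 -24.8]
 theta 37.3 c [-89.5  68.8] len 235.3
```

View pics/s3.png

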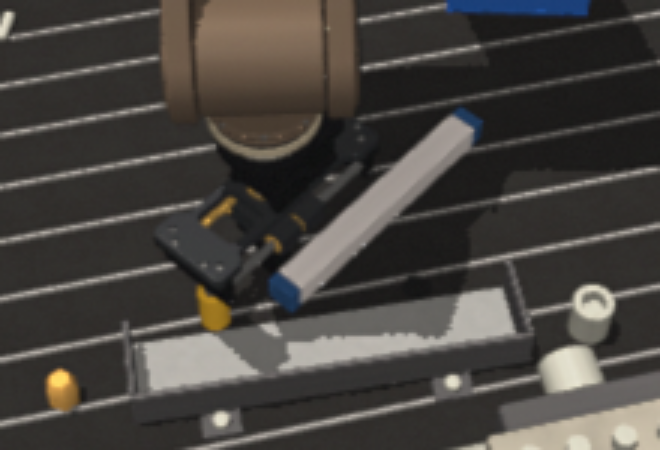

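The crop shows the finger still beside the bar's right end at (285,290). The bar is angled about 37°, and its line passes clear to the left of the post at (212,305). Now I'll move round to the left end and push along the axis.

step_arm --plan '[[[-20, 0, 0, 0, -1], [-20, -40, 0, 0, -1], [-20, -80, 0, 0, -1], [-20, -120, 0, 0, -1], [-20, -160, 0, 0, -1], [-20, -200, 0, 0, -1], [-20, -240, 0, 0, -1], [-20, -248, 0, 0, -1]]]'

```text
t: 4.85
eef_pos: [418.7, 151.7, 6.6]
tcp_rot: [-3.141, 0.002, 0.608]
ft_force: [1.3, 0.2, -0.7]
opening: 0.004
grip_force: 0.0
```

step_arm --plan '[[[0, -2, 0, 0, -1], [20, -2, 0, 0, -1], [46, -2, 0, 0, -1], [46, -2, 0, 0, -1]]]'

```text
t: 5.18
eef_pos: [463.7, 177.8, 7.0]
tcp_rot: [3.14, -0.005, 0.606]
ft_force: [-0.0, -0.2, -0.2]
opening: 0.007
grip_force: 0.0
```

```bash
python3 -c "
from h import *
look()"
```

```text
t 5.18 tcp [463.7 177.8   7. ] bay [-176.3  186.4] yaw 34.7 f [-0.  -0.2 -0.2]
 blue 16 [378.7 192.2] w [487.6 156.8] bay [-151.3  166.7]
 blue 82 [314.6 247.3] w [611.7 -40.1] bay [-17.3 -23.7]
 theta 35.1 c [-84.3  71.5] len 232.8
```

step_arm --plan '[[[-1, 10, 0, 0, -1], [-1, 20, 0, 0, -1], [-1, 30, 0, 0, -1], [-1, 40, 0, 0, -1], [-1, 50, 0, 0, -1], [-1, 60, 0, 0, -1], [-1, 70, 0, 0, -1], [-1, 75, 0, 0, -1]]]'

```text
t: 5.9
eef_pos: [501.2, 113.5, 6.6]
tcp_rot: [3.141, -0.0, 0.606]
ft_force: [-1.5, 1.9, -1.2]
opening: 0.005
grip_force: 1.2
```

```bash
python3 -c "
from h import *
look()"
```

```text
t 5.9 tcp [501.2 113.5   6.6] bay [-135.5  124.2] yaw 34.75 f [-1.5  1.9 -1.2]
 blue 31 [363.9 203.4] w [513.2 109.9] bay [-123.3  121.1]
 blue 68 [299.3 261.9] w [642.5 -83.7] bay [ 15.6 -65.6]
 theta 36.7 c [-53.9  27.8] len 232.8
```

step_arm --plan '[[[0, -6, 0, 0, -1], [5, -6, 0, 0, -1], [5, 2, 0, 0, -1], [5, 10, 0, 0, -1], [5, 20, 0, 0, -1], [5, 28, 0, 0, -1], [5, 36, 0, 0, -1], [5, 40, 0, 0, -1]]]'

```text
t: 6.62
eef_pos: [527.8, 84.0, 6.7]
tcp_rot: [-3.142, 0.0, 0.607]
ft_force: [-2.8, 5.3, 3.9]
opening: 0.006
grip_force: 3.0
```

```bash
python3 -c "
from h import *
im=look()
cv2.imwrite('pics/s4.png',cv2.resize(im[150:300,220:440],None,fx=3,fy=3))"
```

```text
t 6.62 tcp [527.8  84.    6.7] bay [-107.4   96. ] yaw 34.76 f [-2.8  5.3  3.9]
 blue 24 [354.4 213.5] w [538.1  78.2] bay [-96.9  90.8]
 blue 61 [287.1 272.3] w [ 663.  -116.6] bay [ 37.8 -97.3]
 theta 35.6 c [-29.5  -3.3] len 231.4
```

View pics/s4.png

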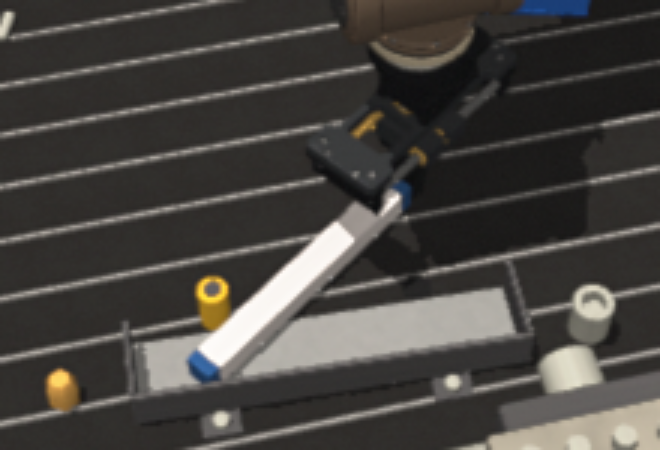

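The bar's right end is in behind the post (blue end at (205,362), post at (212,300)), and the left end is outside at (400,195). Now I'll swing the left end in.

step_arm --plan '[[[0, -14, 0, 0, -1], [-22, -14, 0, 0, -1], [-38, -10, 0, 0, -1], [-38, 20, 0, 0, -1], [-38, 32, 0, 0, -1], [-38, 32, 0, 0, -1]]]'

```text
t: 7.17
eef_pos: [515.8, 35.8, 6.7]
tcp_rot: [3.14, -0.002, 0.605]
ft_force: [-0.7, -1.0, 0.4]
opening: 0.004
grip_force: 0.0
```

step_arm --plan '[[[10, 0, 0, 0, -1], [18, 0, 0, 3, -1], [28, -1, 0, 6, -1], [38, -1, 0, 10, -1], [48, 0, 0, 14, -1], [58, 1, 0, 17, -1], [67, 3, 0, 21, -1], [75, 4, 0, 24, -1]]]'

```text
t: 7.83
eef_pos: [578.1, 78.3, 6.4]
tcp_rot: [-3.142, 0.001, 0.186]
ft_force: [-1.4, -2.2, 1.1]
opening: 0.007
grip_force: 1.1
```

```bash
python3 -c "
from h import *
look()"
```

```text
t 7.83 tcp [578.1  78.3   6.4] bay [-56.9  92.9] yaw 10.65 f [-1.4 -2.2  1.1]
 blue 51 [370.3 231.6] w [599.6 101.8] bay [-36.6 117.5]
 blue 59 [282.1 265.7] w [ 643.1 -124.9] bay [  18.4 -106.7]
 theta 13.8 c [-9.1  5.4] len 230.9
```

step_arm --plan '[[[6, 0, 0, 2, -1], [12, 0, 0, 4, -1], [18, 0, 0, 6, -1], [24, 0, 0, 8, -1], [31, 0, 0, 10, -1], [38, 0, 0, 12, -1], [44, 0, 0, 13.5, -1], [48, 0, 0, 13.5, -1]]]'

```text
t: 8.55
eef_pos: [625.1, 86.7, 6.3]
tcp_rot: [3.141, 0.001, -0.046]
ft_force: [-2.2, -0.4, 0.6]
opening: 0.006
grip_force: 1.1
```

```bash
python3 -c "
from h import *
im=look()
cv2.imwrite('pics/s5.png',cv2.resize(im[150:300,220:440],None,fx=3,fy=3))"
```

```text
t 8.55 tcp [625.1  86.7   6.3] bay [-10.4 103.7] yaw -2.65 f [-2.2 -0.4  0.6]
 blue 51 [377.1 249.2] w [651.6 103.4] bay [ 15.2 121.8]
 blue 51 [281.1 263. ] w [ 635.6 -125.8] bay [  11.  -107.9]
 theta -1.1 c [13.1  6.9] len 229.8
```

View pics/s5.png

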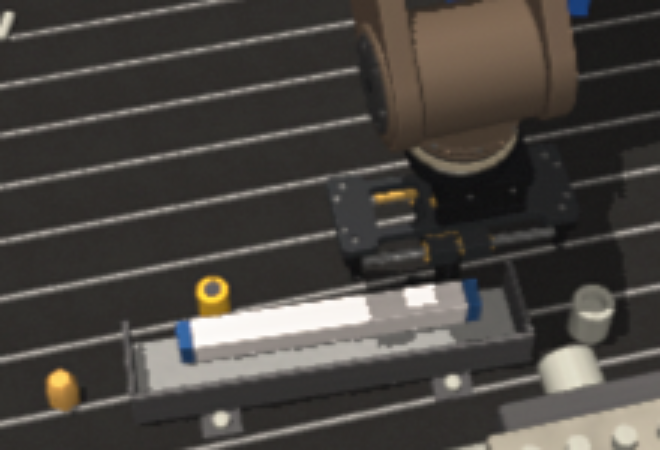

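The bar lies parallel behind the post (ends at (185,340) and (470,300)), about 40 mm from the back wall. Now I'll push it home at its middle.

step_arm --plan '[[[-14, 0, 0, 0, -1], [-14, 35, 0, 0, -1], [-14, 70, 0, 0, -1], [-14, 97, 0, 0, -1], [-14, 97, 0, 0, -1], [-2, 97, 0, 0, -1]]]'

```text
t: 9.1
eef_pos: [617.2, -12.1, 6.5]
tcp_rot: [-3.142, 0.002, -0.048]
ft_force: [0.5, 0.4, -0.3]
opening: 0.004
grip_force: 0.0
```

step_arm --plan '[[[4, 0, 0, 0, -1], [9, 0, 0, 0, -1], [14, 0, 0, 0, -1], [19, 0, 0, 0, -1], [24, 0, 0, 0, -1], [29, 0, 0, 0, -1], [33, 0, 0, 0, -1], [36, 0, 0, 0, -1]]]'

```text
t: 9.77
eef_pos: [654.3, -12.0, 6.5]
tcp_rot: [-3.142, 0.001, -0.046]
ft_force: [-6.2, 0.3, 3.1]
opening: 0.005
grip_force: 2.7
```

```bash
python3 -c "
from h import *
look()"
```

```text
t 9.77 tcp [654.3 -12.    6.5] bay [23.8  6.6] yaw -2.61 f [-6.2  0.3  3.1]
 blue 25 [380.9 258.7] w [678.7 104.7] bay [ 42.2 124.4]
 blue 25 [283.8 274.2] w [ 666.  -124.9] bay [  41.3 -105.6]
 theta -0.2 c [41.7  9.4] len 230.0
```

step_arm --plan '[[[2, 0, 0, 0, -1], [4, 0, 0, 0, -1], [5, 0, 0, 0, -1], [6, 0, 0, 0, -1]]]'

```text
t: 10.15
eef_pos: [657.9, -12.5, 6.4]
tcp_rot: [-3.141, 0.007, -0.046]
ft_force: [-19.7, 1.4, 13.7]
opening: 0.005
grip_force: 10.0
```

The force rose to 20 N, so the bar is against the back wall. I'll back off, lift and check.

step_arm --plan '[[[-10, 0, 0, 0, -1], [-30, 0, 0, 0, -1], [-50, 0, 0, 0, -1], [-70, 0, -30, 0, -1], [-100, 0, -70, 0, -1], [-140, 0, -110, 0, -1], [-170, 0, -150, 0, -1], [-170, 0, -150, 0, -1]]]'

```text
t: 10.82
eef_pos: [489.6, -5.0, 158.6]
tcp_rot: [3.141, -0.002, -0.046]
ft_force: [0.2, 0.3, 1.5]
opening: 0.005
grip_force: 0.0
```

step_arm --plan '[[[0, 40, 0, 0, -1], [0, 80, 0, 0, -1], [0, 120, 0, 0, -1], [0, 160, 0, 0, -1], [0, 200, 0, 0, -1], [0, 240, 0, 0, -1], [0, 280, 0, 0, -1], [0, 320, 0, 0, -1]]]'

```text
t: 11.48
eef_pos: [475.9, -327.1, 156.8]
tcp_rot: [3.14, -0.001, -0.047]
ft_force: [0.4, -0.4, -0.0]
opening: 0.007
grip_force: 0.0
```

```bash
python3 -c "
from h import *
look()
im=look('top')
cv2.imwrite('pics/t6.png',cv2.resize(im[105:225,240:400],None,fx=5,fy=5,interpolation=cv2.INTER_CUBIC))"
```

```text
t 11.48 tcp [ 475.9 -327.1  156.8] bay [-138.3 -317.2] yaw -2.68 f [ 0.4 -0.4 -0. ]
 blue 20 [380.8 259.5] w [680.7 103.9] bay [ 44.2 123.8]
 blue 22 [283.6 274.7] w [ 667.4 -125.7] bay [  42.7 -106.2]
 theta -0.4 c [43.4  8.8] len 230.0
t 11.53 tcp [ 476.  -333.4  156.8] bay [-137.9 -323.4] yaw -2.83 f [-2.6 -3.5  0.4]
 blue 24 [280.  143.8] w [690.  102.5] bay [ 53.6 122.8]
 blue 23 [348.1 146.3] w [ 676.8 -125.7] bay [  52.1 -105.7]
 theta -0.4 c [52.8  8.5] len 228.5
```

View pics/t6.png

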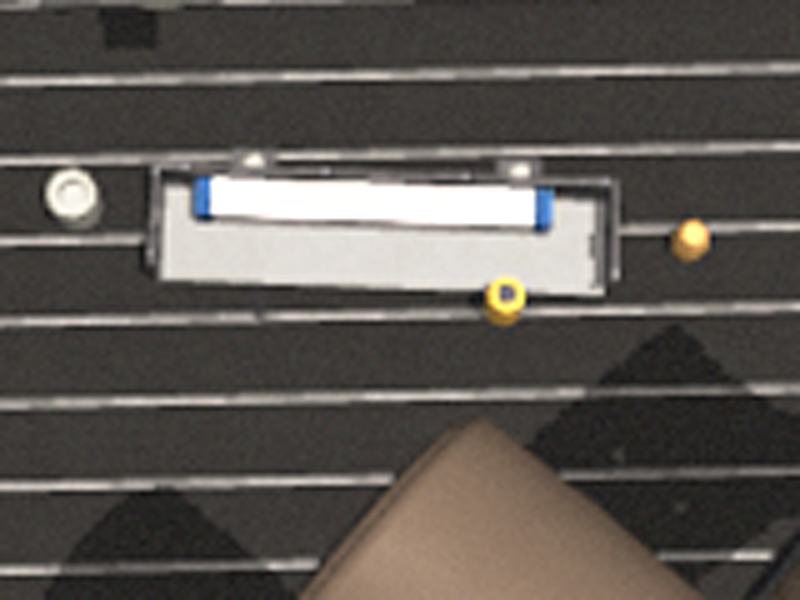

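The bar lies along the back wall, with ends at (203,197) and (543,208) and bay x about 52–54 mm (52.5 is touching). The socket and nut have not moved, so I'm handing in.

```bash
python3 -c "
from cell import env
print(env.job_done())"
```

```text
the job is handed in; nothing more can be done
None
```

The bar lies flat along the back wall of the bay behind the post, put there only by pushing with the shut fingertips; the top camera put its ends at bay x about 52–54 mm and the job is handed in at about 11.5 s, with no verdict returned.

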